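Clamp a jar in the jar vice until its clutch knob clicks

TASK

Stand the black-lidded jar upright between the jaws of the white-and-grey jar vice, setting it down gently, then let go of it and turn the vice's round black knob clockwise (seen from above) until its slip clutch clicks, which shows that the jar is held tight enough. One click is right, two are the most allowed: do not turn on to a third. Leave the jar clamped upright with the robot's hand off everything, and do not disturb the mug, the kitchen timer or the matchbox.

Things in the scene. Friction and masses are not known exactly. Their poses are not given: they have to be found in the camera images.
- jar: loose glass jar with a round black lid, 94 mm tall, about 0.33 kg; body 60 to 63 mm in diameter, lid 63 mm in diameter over the top 11 mm. Origin at the centre of its underside, z up.
- vice: jar vice, fixed: white plate 90 x 235 mm (local x, y), 12 mm thick; origin on the worktop under the jar seat; local +y runs from the knob towards the stop. Grey housing under the knob: 76 x 84 mm, centred at local y = -114 mm, top at z = 50. Moving jaw, grey, with a flat sprung rubber pad, 64 mm wide, top at z = 52. Fixed V-shaped stop with rubber pads opposite, top at z = 48 mm.
- seat (a point): centre of the jar seat on the plate, 12 mm above the worktop, axes as the vice. At the start the jaw's face is 36 to 40 mm away on the -y side. The V stop is set differently each time: a jar in the V has its axis 4 to 15 mm to the +y side. A jar set down on this point has 4 mm or more free on both sides; the jaw then slides it into the V.
- knob_grip (a point): on the knob's upright axis, 77 mm above the worktop, 115 mm from the seat towards local -y; turns with the knob. Knob: round, black, ribbed, orange disc and white mark on top, 42 mm in diameter, z = 53 to 89 mm. Clockwise from above closes the jaw, 12 mm a radian, against 0.25 N m of friction; 0.7 to 2 rad until the jar is pinched, some 0.2 more to the click. It stays where it is left.
- knob (a joint): slip of the knob's clutch, rad: angle of the knob relative to its spindle, clockwise positive. Near 0 (play up to 0.1) while the knob drives the jaw. When the jar is tight and the torque reaches about 0.33 N m, the clutch clicks: its resistance vanishes, it kicks the knob forward (about 0.15 N m on a hand that holds it) and the slip moves on by one tooth, 0.35. It rests within 0.05 of a tooth.
- mug: blue mug near the vice, 82 x 117 x 91 mm, origin at the centre of its underside; leave alone.
- timer: white and red kitchen timer, 72 x 71 x 62 mm, origin at the centre of its underside; leave alone.
- matchbox: red matchbox lying flat, 53 x 35 x 14 mm, origin at the centre of its underside; leave alone.
Mind the look-alikes: they are no part of the job. What is shaped like the jar but pink is not meant.

How it is judged:
On the way, in this order (a step that is already met when the one before it is completed fails the run):
1. the jar stands upright between the jaws on the vice's plate, let go, before the clutch has clicked (horizontal distance between jar and seat below 0.022 m and z of jar in the frame of seat below 0.004 m and angle between jar's own z axis and vertical below 0.1 rad and contact force between the fingers and jar below 0.1 N and value of joint knob below 0.2 rad), for 0.2 s.
2. the clutch clicks with the jar pinched by the vice (value of joint knob above 0.2 rad and contact force between vice and jar above 4 N), for 0.1 s.
At the end, for the whole second after the job is handed in: The clutch has clicked once or twice (slip 0.2 to 0.85 rad), the vice presses on the jar with more than 6.5 N, and the jar stands still and upright (within 0.1 rad) on the plate, within 22 mm of the seat centre (value of joint knob between 0.2 and 0.85 rad and contact force between vice and jar above 6.5 N and horizontal distance between jar and seat below 0.022 m and z of jar in the frame of seat below 0.004 m and angle between jar's own z axis and vertical below 0.1 rad and linear speed of jar below 0.02 m/s); the robot touches nothing.
It fails at once if the clutch is turned to a third click (value of joint knob above 0.9 rad).
It fails at once if the jar is banged or pressed on the vice with more than 30 N (contact force between jar and vice above 30 N).
It fails at once if the jar is tipped over (angle between jar's own z axis and vertical above 0.6 rad).
It fails at once if the mug, the timer or the matchbox is moved more than 30 mm (distance of any of mug, timer, matchbox from where it was at the start of the episode above 0.03 m).
It also fails if it takes over 72 s, if anything falls off the work surface, if the arm or the gripper's body presses on something with over 40 N, if the wrist force passes 120 N, or if a joint passes its speed limit or range.

ROBOT

A 7-joint arm with a two-finger parallel gripper is mounted at the origin on a cart in front of the work surface, level with it; the furniture and walls round the work are solid. World frame = base frame: x ahead of the robot, y to its left, z up, the work surface at z = 0. Lengths are in m, angles in rad, forces in N, time in s.
With the tool pointing down it reaches from about 0.425 to 0.95 m from the base axis. Payload 16.7 kg.
Tool frame: the origin (TCP) lies midway between the tips of the shut fingers; the grasp point (between the pads) lies 19 mm behind it; z points along the fingers, y is the direction in which the jaws open and shut (so a half turn about z gives the same grasp; the last joint's range is limited). The gripper opens to 94 mm and grips with 3 to 60 N. Pads are 16 mm wide; open, the fingers measure 119 mm over their backs; the gripper's body (75 mm by 177 mm) begins 78 mm behind the grasp point.
Start: joints at [1.179, 0.426, 0.074, 1.606, -0.034, 1.111, -0.067], TCP at [0.162, -0.655, 0.205] pointing down, gripper open.
Joint ranges: [-2.85, 2.85], [-0.5, 2.14], [-1.23, 1.37], [0.21, 2.46], [-1.02, 4.16], [0.16, 2.05], [-2.73, 2.73]. Speed limits (rad/s): [1.89, 1.89, 2.39, 2.39, 3.01, 3.01, 3.01].

INTERFACE

Orientations are given as a rotation vector (axis times angle).
In Python, from workcell import ctrl gives the robot as it stands.
- The arm moves only by the tool jog_arm, never from a script. Its argument "targets" is a list of rows, each a list of 3 entries, a list of its own where there are three numbers: the shift along the world's x, y, z in cm, then the turn, a rotation vector about the world's x, y, z in degrees, then the closure, from -1 (fully open) to 1 (shut), so that 0 is half open. A call has exactly 10 rows; each row is the pose to reach, as a shift and turn from the pose commanded when the call began; what a row does not reach only later rows make up. A row lasts 1/12 s, in which the tool goes at most 41.7 mm and 7.16 degrees, less where a joint would pass 70% of its speed; a pose out of reach is approached as far as the arm can. A call with a gripper value outside its range is refused whole. The fingers move at their own pace and stop on an object; "force" is the grip in N (left out, the last holds). Time passes only in rows, so rows that repeat a pose let the fingers close, or fill a call up. It gives the time, the measured TCP pose, the force and the opening at its end, in the units of the state.
- ctrl.get_state(): the state, without advancing time (a new reading comes with each control period).
- ctrl.snapshot(name): name is "scene" or "top" or "wrist"; returns a dict with "pixels" (480x640x3 uint8, red, green, blue), "fx", "fy", "cx", "cy" (pixels), "R" (3x3) and "t" (3): a world point X has camera coordinates R X + t. Camera axes: x right, y down, z forward; pixel columns grow to the right and rows downward; lengths in m; the calibration is good to about 2 mm. The wrist camera is an equidistant fisheye: a pixel r from the principal point sees the ray r / f radians off the axis. A picture is of the moment at which its call begins. There is no depth.
- ctrl.close_job(): hands the job in, once; it reports no verdict.
The state is a dict: "clock": time; "joint_positions": joint angles; "qd": joint speeds; "effort": joint torques, N m; "tool_pos": TCP position; "eef_rot": TCP orientation; "ft_force": force on the tool from outside, world axes, zero at the start; "ft_torque": the same for the moment, N m; "opening": finger opening in m.
Only numpy, scipy, OpenCV 4.12 (cv2) and the standard library are available. Lean on these libraries where they do the work, as an engineer would, in place of code of your own. Each camera call takes 0.05 s, during which the arm holds its last target.

## Working session

There is one attempt and no reset: what is moved stays moved. The work goes in short steps, Python scripts to look and compute and a tool call to move; the robot and the scene stay as the last step left them, time stands still between calls to the robot, and variables do not carry over. Pictures are saved under pics/ and viewed, and the job is handed in when it is done.

Besides the shell and the picture viewer there is one more tool, called as name(argument=value, ...), one argument or row to a line, values as JSON. jog_arm: Moves the arm, as the interface text tells. Its arguments: {"type":"object","properties":{"targets":{"type":"array","items":{"type":"array"}},"force":{"type":"number"}},"required":["targets"]}

```bash
ls; mkdir -p pics; python3 - <<'E'
from workcell import ctrl
import cv2,numpy as np
print(ctrl.get_state())
for n in ["scene","top","wrist"]:
    s=ctrl.snapshot(n)
    cv2.imwrite(f"pics/{n}0.png",s["pixels"][:,:,::-1])
    print(n,{k:np.round(s[k],4).tolist() for k in s if k!="pixels"})
    np.savez(f"{n}0.npz",**s)
E
```

```text
pics
{'clock': 0.0, 'joint_positions': array([ 1.17948185,  0.42672844,  0.0738379 ,  1.60659585, -0.03413248,
        1.11083103, -0.06708478]), 'qd': array([ 0.00127579, -0.00105238, -0.00025432,  0.00108136, -0.00094674,
       -0.00015071,  0.00030347]), 'effort': array([-7.05424245e-04, -9.35802913e+01,  3.66621226e+00, -4.54195404e+01,
       -4.88278235e-02,  1.99411169e-02,  7.61555043e-05]), 'tool_pos': array([ 0.16151945, -0.65493024,  0.20478254]), 'eef_rot': array([-3.11738518e+00, -3.78732305e-01,  3.42498001e-04]), 'ft_force': array([-0.12146154,  0.05875908, -0.16151607]), 'ft_torque': array([ 0.00745135, -0.01294627,  0.00507399]), 'opening': 0.09391512786487892}
scene {'fx': 495.7818, 'fy': 495.7818, 'cx': 313.5647, 'cy': 232.3137, 'R': [[0.8003, -0.5996, 0.004], [-0.2687, -0.3645, -0.8916], [0.536, 0.7125, -0.4528]], 't': [-0.4898, 0.1252, 0.9714]}
top {'fx': 435.1111, 'fy': 435.1111, 'cx': 322.8452, 'cy': 234.1526, 'R': [[-0.0525, -0.9986, 0.0042], [-0.9787, 0.0506, -0.1988], [0.1983, -0.0146, -0.98]], 't': [-0.1792, 0.5036, 0.9513]}
wrist {'fx': 371.6483, 'fy': 371.6483, 'cx': 317.6623, 'cy': 241.9603, 'R': [[0.2411, -0.9705, -0.0013], [-0.93, -0.2314, 0.2856], [-0.2775, -0.0676, -0.9584]], 't': [-0.6743, -0.0304, 0.3924]}
```

View pics/scene0.png

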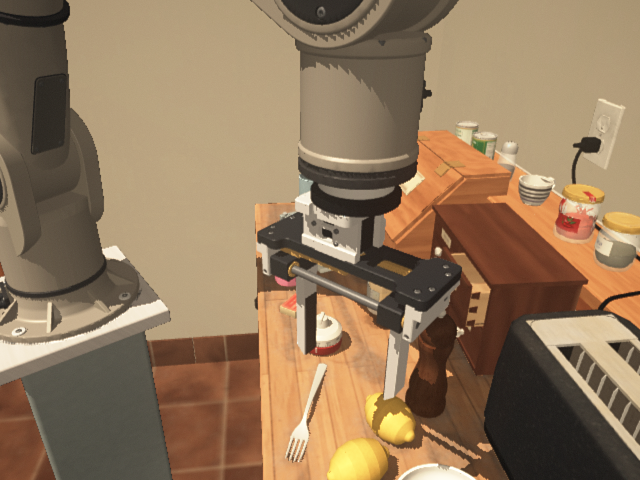

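View pics/top0.png

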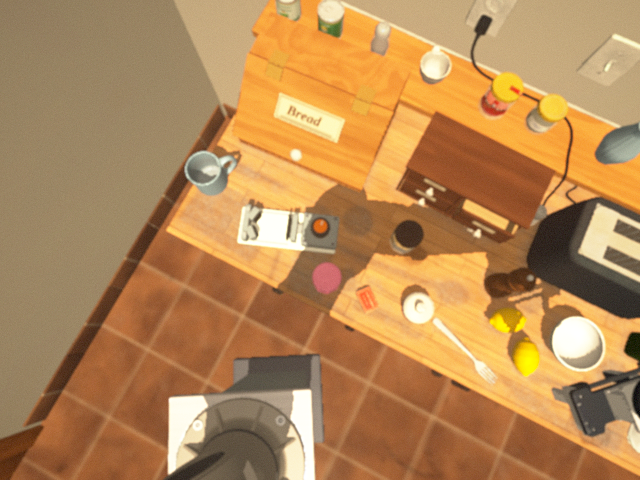

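View pics/wrist0.png

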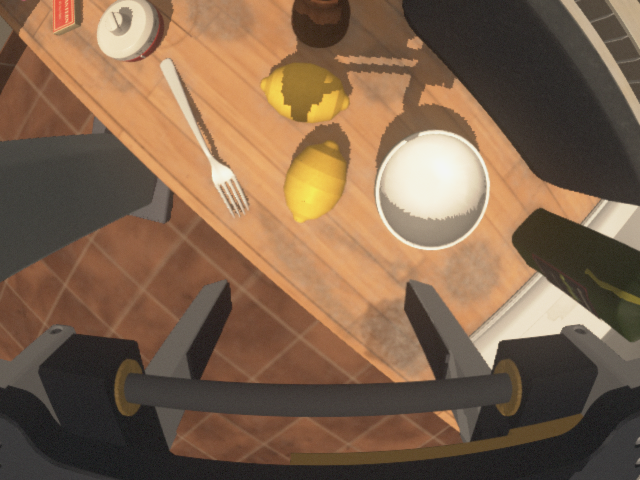

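The top view shows the black-lidded jar at about (408,235), a pink-lidded look-alike at (327,278), and a pepper mill at (510,283). The vice is at (288,230), with its knob at (320,228) and the V stop at (250,222). The mug is at (208,172), the timer at (418,308) and the matchbox at (366,298). I'll confirm the jar in an enlarged crop.

```bash
python3 - <<'E'
import cv2
i=cv2.imread("pics/top0.png")[150:330,180:450]
cv2.imwrite("pics/crop0.png",cv2.resize(i,None,fx=2.9,fy=2.9,interpolation=cv2.INTER_CUBIC))
E
```

```text
(no output)
```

View pics/crop0.png

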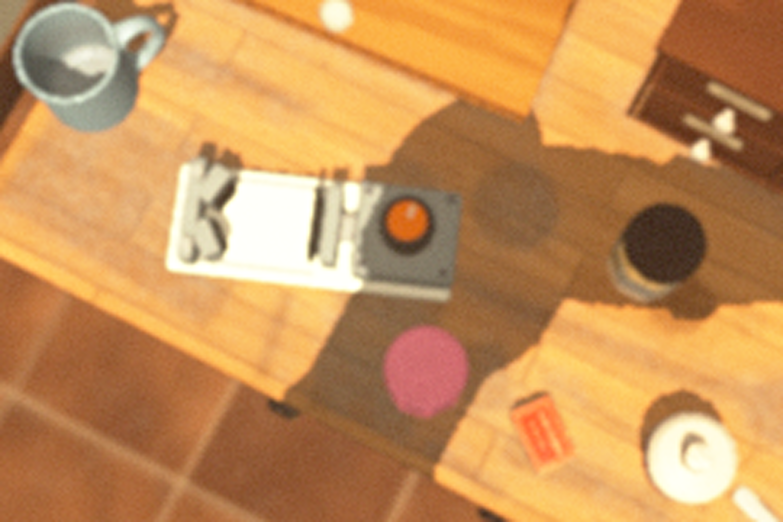

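The crop shows the black lid at (660,243), on a glass body that is visible below it. That fits "jar with a round black lid". The pink one at (427,371) is the look-alike. The vice has its V on the left (mug side) and its knob on the right. Next I'll measure.

```bash
cat > h.py <<'E'
import numpy as np,cv2
def ray(s,u,v,z,fish=False):
    x=(u-s["cx"])/s["fx"]; y=(v-s["cy"])/s["fy"]
    if fish:
        r=np.hypot(x,y); k=np.sin(r)/r if r>1e-9 else 1
        d=np.array([x*k,y*k,np.cos(r)])
    else: d=np.array([x,y,1.])
    R=s["R"];c=-R.T@s["t"]; d=R.T@d
    return c+d*(z-c[2])/d[2]
def proj(s,X,fish=False):
    p=s["R"]@np.asarray(X,float)+s["t"]
    if fish:
        r=np.hypot(p[0],p[1]);th=np.arctan2(r,p[2]);k=th/r if r>1e-12 else 0
        return np.array([s["cx"]+s["fx"]*p[0]*k,s["cy"]+s["fy"]*p[1]*k])
    return np.array([s["cx"]+s["fx"]*p[0]/p[2],s["cy"]+s["fy"]*p[1]/p[2]])
def big(m):
    c,_=cv2.findContours(m.astype(np.uint8),cv2.RETR_EXTERNAL,cv2.CHAIN_APPROX_NONE)
    return max(c,key=cv2.contourArea)
E
python3 - <<'E'
from h import *
s=dict(np.load("top0.npz")); im=s["pixels"]; hsv=cv2.cvtColor(im,cv2.COLOR_RGB2HSV); H,S,V=[hsv[...,i].astype(int) for i in range(3)]
def win(m,a,b,c,d):
    o=np.zeros_like(m);o[c:d,a:b]=m[c:d,a:b];return o
# lid
m=win(im.max(2)<75,385,432,215,262); 
c=big(m); e=cv2.fitEllipse(c); print("lid",e, cv2.contourArea(c)); print(ray(s,*e[0],.094))
m=win((H<14)&(S>180)&(V>120),305,335,215,242); c=big(m); e=cv2.fitEllipse(c); print("disc",e,cv2.contourArea(c)); k=ray(s,*e[0],.089);print(k)
m=win((S<60)&(V>185),225,312,200,262); c=big(m); r=cv2.minAreaRect(c); print("plate",r); 
b=cv2.boxPoints(r); print([ray(s,*p,.012)[:2].round(4).tolist() for p in b])
print(b.tolist())
o=im.copy(); cv2.drawContours(o,[c],-1,(255,0,255),1); 
m=win(im.max(2)<75,385,432,215,262);cv2.drawContours(o,[big(m)],-1,(255,0,255),1)
cv2.imwrite("pics/crop1.png",cv2.resize(o[150:330,180:450,::-1],None,fx=2.9,fy=2.9,interpolation=cv2.INTER_NEAREST))
E
```

```text
lid ((408.8435974121094, 233.32041931152344), (23.933635711669922, 25.231361389160156), 105.31879425048828) 471.0
[ 0.4769978  -0.39398845  0.094     ]
disc ((319.80096435546875, 225.85374450683594), (12.591056823730469, 13.559953689575195), 106.19823455810547) 116.5
[ 0.50506677 -0.19881336  0.089     ]
plate ((274.1299743652344, 228.08998107910156), (69.57931518554688, 38.608036041259766), 8.130102157592773)
[[0.4923, -0.0003], [0.586, -0.0147], [0.5528, -0.1805], [0.4601, -0.1631]]
[[236.9599609375, 242.2799835205078], [242.41998291015625, 204.0599822998047], [311.29998779296875, 213.8999786376953], [305.8399658203125, 252.11997985839844]]
```

View pics/crop1.png

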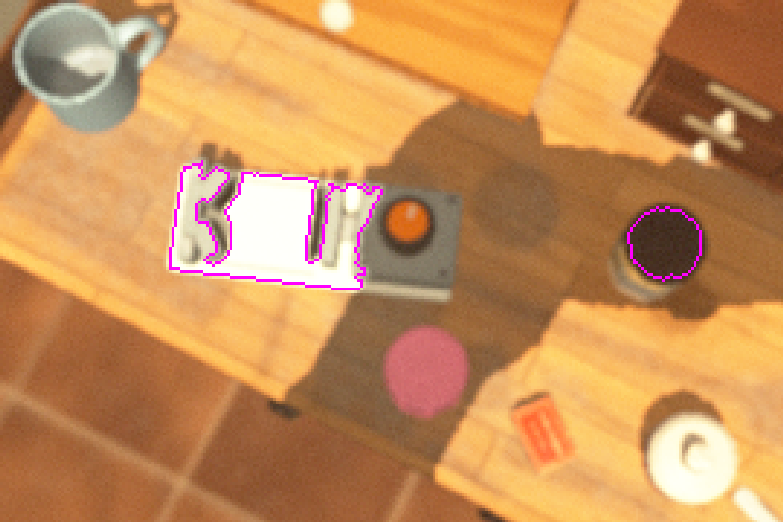

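```bash
python3 - <<'E'
from h import *
s=dict(np.load("top0.npz")); im=s["pixels"]; hsv=cv2.cvtColor(im,cv2.COLOR_RGB2HSV); H,S,V=[hsv[...,i].astype(int) for i in range(3)]
m=np.zeros((480,640),bool); m[200:262,225:312]=((S<60)&(V>185))[200:262,225:312]
bot=[];
for u in range(242,303):
    v=np.where(m[:,u])[0]
    if len(v): bot.append(ray(s,u,v.max()+.5,.012)[:2])
bot=np.array(bot); vx,vy,x0,y0=cv2.fitLine(bot.astype(np.float32),cv2.DIST_HUBER,0,.001,.001).ravel(); print("bottom dir",vx,vy,np.degrees(np.arctan2(vx,vy)))
d=np.array([vx,vy]); d*=np.sign(d[1]); n=np.array([d[1],-d[0]]) # n = local x?
k=ray(s,319.8,225.85,.089)[:2]
print("d",d,"knob to edge",(np.array([x0,y0])-k)@n)
left=[]
for v in range(212,240):
    u=np.where(m[v])[0]
    left.append(ray(s,u.min()-.5,v,.012)[:2])
left=np.array(left); print("left edge dist along d from knob",((left-k)@d).round(4))
yaw=np.arctan2(-d[0],d[1]); print("vice yaw",yaw,np.degrees(yaw)); print("seat",k+.115*d)
for n_,p,z in [("mug",(90,75),.045),("match",(543,432),.014),("timer",(690,457),.05),("pink",(427,371),.094)]:
    print(n_,ray(s,180+p[0]/2.9,150+p[1]/2.9,z)[:2].round(3))
E
```

```text
bottom dir 0.1638923 0.9864782 9.432892
d [0.1638923 0.9864782] knob to edge -0.045909659786879144
left edge dist along d from knob [0.1941 0.1937 0.1934 0.193  0.195  0.1947 0.1943 0.1939 0.1936 0.1932
 0.1952 0.1948 0.1945 0.1941 0.1937 0.1934 0.1954 0.195  0.1946 0.1943
 0.1939 0.1935 0.1932 0.1952 0.1948 0.1944 0.1941 0.1937]
vice yaw -0.16463503 -9.432892
seat [ 0.52392301 -0.08536666]
mug [0.65  0.053]
match [ 0.343 -0.301]
timer [ 0.316 -0.408]
pink [ 0.388 -0.209]
```

```bash
python3 - <<'E'
from h import *
s=dict(np.load("top0.npz")); sc=dict(np.load("scene0.npz"))
print("cam",-s["R"].T@s["t"], -sc["R"].T@sc["t"])
def two(a,b):
    # triangulate top px a, scene px b
    A=[]
    P=[np.c_[x["R"],x["t"]] for x in (s,sc)]
    pts=[np.array([(a[0]-s["cx"])/s["fx"],(a[1]-s["cy"])/s["fy"]]),np.array([(b[0]-sc["cx"])/sc["fx"],(b[1]-sc["cy"])/sc["fy"]])]
    X=cv2.triangulatePoints(P[0],P[1],pts[0].reshape(2,1),pts[1].reshape(2,1)).ravel(); return X[:3]/X[3]
print("mill base z0 (scene)",ray(sc,427,410,0)," mill top by two", two((527,279),(436,325)))
print("drawer box front right top", two((530,222),(497,268)), "front-left", two((410,153),(433,205)), two((441,113),(470,200)))
for n,p in [("front foot of breadbox L",(240,138)),("R",(365,187)),("drawer handle",(477,232)),("handle2",(430,205)),("drawer bottom front",(405,190)),("d2",(500,245))]:
    print(n,ray(s,*p,0)[:2].round(3),ray(s,*p,.1)[:2].round(3))
E
python3 - <<'E'
import cv2
i=cv2.imread("pics/scene0.png")[120:400,250:600]
cv2.imwrite("pics/crop2.png",cv2.resize(i,None,fx=2.1,fy=2.1,interpolation=cv2.INTER_CUBIC))
i=cv2.imread("pics/top0.png")[0:270,180:560]
cv2.imwrite("pics/crop3.png",cv2.resize(i,None,fx=2.1,fy=2.1,interpolation=cv2.INTER_CUBIC))
E
```

```text
cam [ 0.29491106 -0.1905418   1.03312653] [-0.09507771 -0.9401758   0.55343473]
mill base z0 (scene) [ 0.35173277 -0.6212021   0.        ]  mill top by two [ 0.35783236 -0.61371588  0.1458007 ]
drawer box front right top [ 0.46945455 -0.61600064  0.19381896] front-left [ 0.62220324 -0.38664871  0.17451976] [ 0.68327306 -0.44154582  0.19781937]
front foot of breadbox L [ 0.763 -0.009] [ 0.718 -0.027]
R [ 0.618 -0.316] [ 0.586 -0.304]
drawer handle [ 0.49 -0.58] [ 0.471 -0.542]
handle2 [ 0.563 -0.473] [ 0.537 -0.446]
drawer bottom front [ 0.605 -0.415] [ 0.575 -0.393]
d2 [ 0.455 -0.632] [ 0.44  -0.589]
```

View pics/crop2.png

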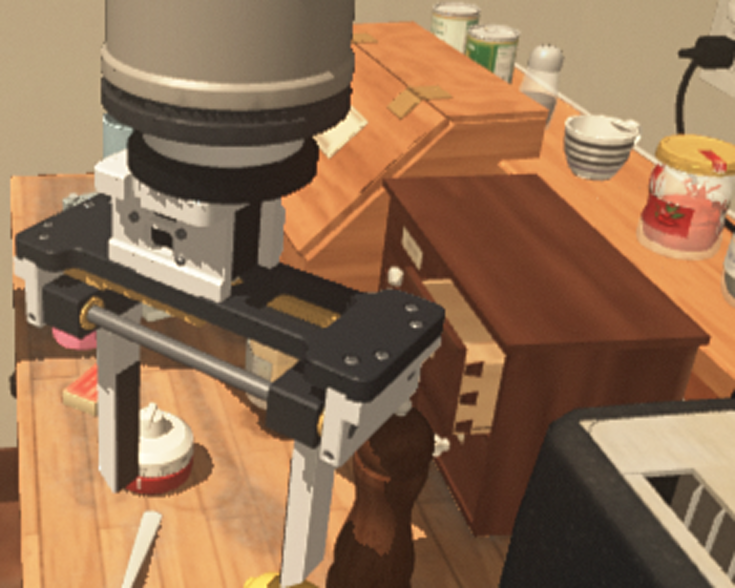

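View pics/crop3.png

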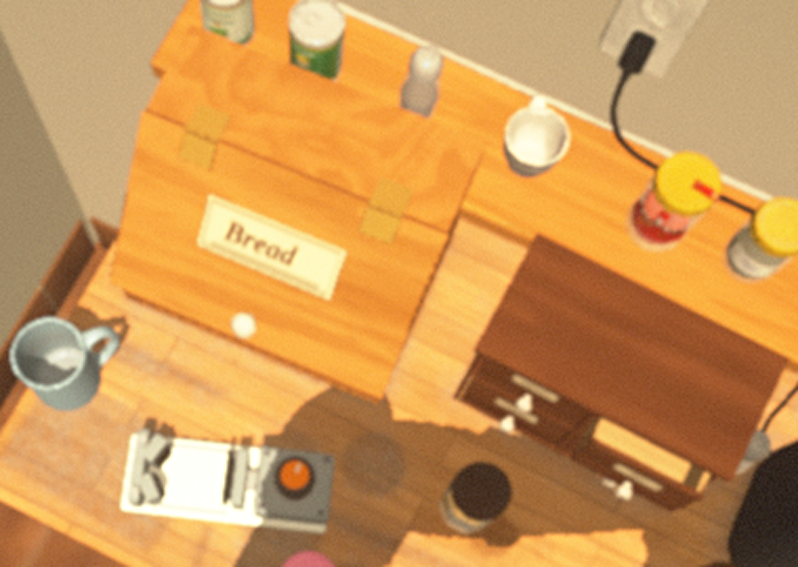

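```bash
cat >> h.py <<'E'
def two(s,sc,a,b):
    P=[np.c_[x["R"],x["t"]] for x in (s,sc)]
    q=[np.array([[(p[0]-x["cx"])/x["fx"]],[(p[1]-x["cy"])/x["fy"]]]) for p,x in ((a,s),(b,sc))]
    X=cv2.triangulatePoints(P[0],P[1],*q).ravel(); return X[:3]/X[3]
E
python3 - <<'E'
from h import *
s=dict(np.load("top0.npz")); sc=dict(np.load("scene0.npz")); w=dict(np.load("wrist0.npz"))
print(two(s,sc,(431,192),(438,251)),two(s,sc,(422,201),(443,313)),two(s,sc,(477,233),(459,331)))
from scipy.spatial.transform import Rotation as Ro
T=Ro.from_rotvec([-3.11738518e+00, -3.78732305e-01,  3.42498001e-04]).as_matrix()
c=-w["R"].T@w["t"]; print("cam in tool",T.T@(c-np.array([.16152,-.65493,.20478])), "R cam<-tool", (w["R"]@T).round(3), "T",T.round(3))
E
```

```text
[ 0.5618172  -0.44578443  0.11554387] [ 0.5812844  -0.46048217 -0.02293892] [ 0.48120994 -0.56463723  0.04523655]
cam in tool [ 8.40680228e-02 -9.05314922e-05 -1.79114333e-01] R cam<-tool [[ 0.002  1.     0.   ]
 [-0.958  0.002 -0.286]
 [-0.286  0.     0.958]] T [[ 0.971  0.239 -0.   ]
 [ 0.239 -0.971  0.001]
 [-0.    -0.001 -1.   ]]
```

Going to hover over the jar, turning the camera side away from the drawer unit.

jog_arm(
  targets=[
    [[1,4,1],[0,0,7],-1],
    [[4,7,1],[0,0,14],-1],
    [[7.5,10,1],[0,0,21],-1],
    [[11,13,1],[0,0,28],-1],
    [[14.5,15.5,1],[0,0,35],-1],
    [[18,18,1],[0,0,42],-1],
    [[21.5,20.5,1],[0,0,49],-1],
    [[25,23,1],[0,0,56],-1],
    [[28.5,25,0],[0,0,63],-1],
    [[31.5,26.1,0],[0,0,70],-1],
  ],
)

```text
clock: 0.98
tool_pos: [0.473, -0.3943, 0.2054]
eef_rot: [-2.331, -2.106, 0.0]
ft_force: [-0.8, -0.9, 0.1]
opening: 0.0939
```

jog_arm(
  targets=[
    [[0,0,0],[0,0,7],-1],
    [[0,0,0],[0,0,14],-1],
    [[0,0,0],[0,0,21],-1],
    [[0,0,0],[0,0,28],-1],
    [[0,0,0],[0,0,35],-1],
    [[0,0,0],[0,0,38],-1],
    [[0,0,0],[0,0,38],-1],
    [[0,0,0],[0,0,38],-1],
    [[0,0,0],[0,0,38],-1],
    [[0,0,0],[0,0,38],-1],
  ],
)

```text
clock: 1.82
tool_pos: [0.472, -0.3963, 0.2057]
eef_rot: [-1.529, -2.744, 0.0]
ft_force: [-0.4, -0.3, -0.2]
opening: 0.0945
```

```bash
cat > snap.py <<'E'
import sys
from workcell import ctrl
import cv2,numpy as np
st=ctrl.get_state()
tag=sys.argv[1]
for n in sys.argv[2:]:
    s=ctrl.snapshot(n); cv2.imwrite(f"pics/{n}{tag}.png",s["pixels"][:,:,::-1]); np.savez(f"{n}{tag}.npz",**s)
print({k:np.round(v,4).tolist() for k,v in st.items() if k!="qd"})
E
python3 snap.py 1 wrist top
```

```text
{'clock': 1.8167, 'joint_positions': [0.9233, 0.3614, -0.4191, 1.7203, 0.1627, 1.0944, 1.0076], 'effort': [0.1865, -83.5898, -5.5256, -44.4209, -0.0038, 0.0747, -0.0456], 'tool_pos': [0.472, -0.3963, 0.2057], 'eef_rot': [-1.5288, -2.7443, 0.0001], 'ft_force': [-0.4302, -0.2827, -0.163], 'ft_torque': [-0.0176, -0.1321, 0.0075], 'opening': 0.0945}
```

View pics/wrist1.png

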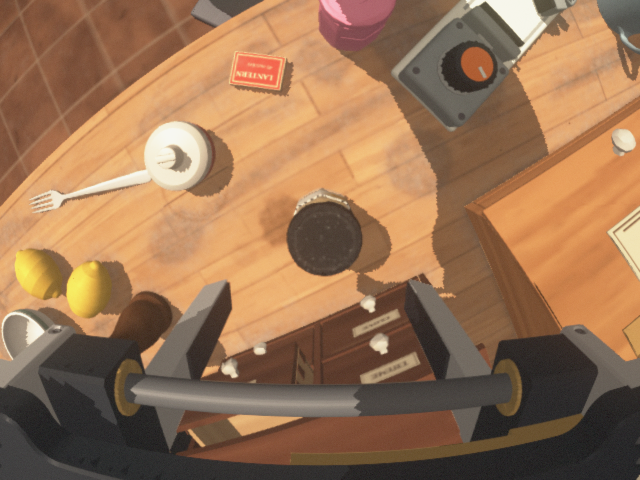

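The wrist view has the black lid at (324,239) with glass below it, between the finger directions. The knob with its orange disc is at (478,66), the pink lid at (355,15), the timer at (178,157) and the matchbox at (258,71).

```bash
python3 - <<'E'
from h import *
s=dict(np.load("wrist1.npz")); im=s["pixels"]; hsv=cv2.cvtColor(im,cv2.COLOR_RGB2HSV); H,S,V=[hsv[...,i].astype(int) for i in range(3)]
m=np.zeros((480,640),bool); m[195:285,275:375]=(im.max(2)<75)[195:285,275:375]
m=cv2.morphologyEx(m.astype(np.uint8),cv2.MORPH_OPEN,np.ones((5,5)))
c=big(m); P=np.array([ray(s,*p[0],.094,True)[:2] for p in c]); print("lid",cv2.minEnclosingCircle(c),cv2.minEnclosingCircle(P.astype(np.float32)),P.mean(0))
m=np.zeros((480,640),bool); m[35:100,445:510]=((H<14)&(S>150)&(V>120))[35:100,445:510]
c=big(m); P=np.array([ray(s,*p[0],.089,True)[:2] for p in c]);print("disc",cv2.minEnclosingCircle(P.astype(np.float32)))
o=im.copy();cv2.drawContours(o,[c],-1,(255,0,255),1)
o=im[0:140,380:600,::-1]; cv2.imwrite("pics/wc1.png",cv2.resize(o,None,fx=3.4,fy=3.4,interpolation=cv2.INTER_CUBIC))
E
```

```text
Traceback (most recent call last):
  File "h.py", line 18, in big
    return max(c,key=cv2.contourArea)
ValueError: max() iterable argument is empty
```

```bash
python3 - <<'E'
from h import *
s=dict(np.load("wrist1.npz")); im=s["pixels"]; print(im[239,324],im[225,300],im[260,340],im[200,322],im[250,380])
hsv=cv2.cvtColor(im,cv2.COLOR_RGB2HSV); H,S,V=[hsv[...,i].astype(int) for i in range(3)]
m=np.zeros((480,640),np.uint8); m[195:285,275:375]=((V<100)&(im[...,0].astype(int)-im[...,2]<35))[195:285,275:375]
m=cv2.morphologyEx(cv2.medianBlur(m,5),cv2.MORPH_OPEN,np.ones((7,7)))
c=big(m); P=np.array([ray(s,*p[0],.094,True)[:2] for p in c]); print("lid",cv2.minEnclosingCircle(c),cv2.minEnclosingCircle(P.astype(np.float32)),cv2.fitEllipse(P.astype(np.float32)))
m=np.zeros((480,640),bool); m[35:100,445:510]=((H<14)&(S>150)&(V>120))[35:100,445:510]
c2=big(m); P=np.array([ray(s,*p[0],.089,True)[:2] for p in c2]);print("disc",cv2.minEnclosingCircle(P.astype(np.float32)),cv2.fitEllipse(P.astype(np.float32)))
o=im.copy();cv2.drawContours(o,[c,c2],-1,(255,0,255),1)
o=o[0:300,270:600,::-1]; cv2.imwrite("pics/wc1.png",cv2.resize(o,None,fx=2,fy=2,interpolation=cv2.INTER_CUBIC))
E
```

```text
[77 62 54] [83 68 56] [83 68 58] [188 148 102] [141 101  70]
lid ((324.5115661621094, 237.86593627929688), 37.09718704223633) ((0.4776906669139862, -0.3934776484966278), 0.03113739937543869) ((0.477700412273407, -0.39352625608444214), (0.059616949409246445, 0.061089128255844116), 47.32693862915039)
disc ((0.5058399438858032, -0.19887089729309082), 0.015144041739404202) ((0.505723774433136, -0.19892621040344238), (0.029151884838938713, 0.029343152418732643), 122.68229675292969)
```

View pics/wc1.png

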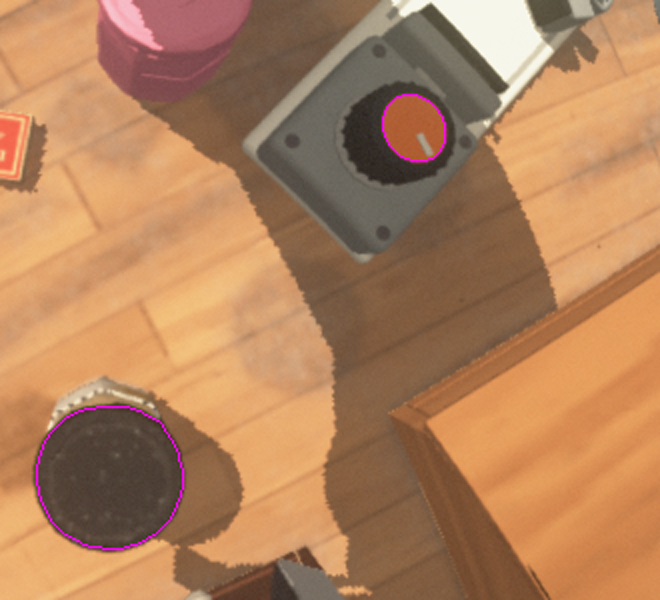

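jog_arm(
  targets=[
    [[0.3,0.1,-2],[0,0,0],-1],
    [[0.6,0.3,-4],[0,0,0],-1],
    [[0.6,0.3,-6],[0,0,0],-1],
    [[0.6,0.3,-8],[0,0,0],-1],
    [[0.6,0.3,-9],[0,0,0],-1],
    [[0.6,0.3,-9],[0,0,0],-1],
    [[0.6,0.3,-9],[0,0,0],-1],
    [[0.6,0.3,-9],[0,0,0],-1],
    [[0.6,0.3,-9],[0,0,0],-1],
    [[0.6,0.3,-9],[0,0,0],-1],
  ],
  force=15,
)

```text
clock: 2.75
tool_pos: [0.4784, -0.3937, 0.1169]
eef_rot: [1.526, 2.744, -0.001]
ft_force: [-0.0, -0.8, 0.0]
opening: 0.0937
```

jog_arm(
  targets=[
    [[0,0,-1.5],[0,0,0],-1],
    [[0,0,-3],[0,0,0],-1],
    [[0,0,-4.5],[0,0,0],-1],
    [[0,0,-6],[0,0,0],-1],
    [[0,0,-7],[0,0,0],-1],
    [[0,0,-7.2],[0,0,0],-1],
    [[0,0,-7.2],[0,0,0],-1],
    [[0,0,-7.2],[0,0,0],0],
    [[0,0,-7.2],[0,0,0],0.8],
    [[0,0,-7.2],[0,0,0],0.8],
  ],
)

```text
clock: 3.58
tool_pos: [0.4784, -0.3937, 0.0446]
eef_rot: [1.526, 2.745, -0.0]
ft_force: [-0.5, 0.7, 0.2]
opening: 0.0775
```

jog_arm(
  targets=[
    [[0,0,0],[0,0,0],0.8],
    [[0,0,0],[0,0,0],0.8],
    [[0,0,0],[0,0,0],0.8],
    [[0,0,0],[0,0,0],0.8],
    [[0,0,0],[0,0,0],0.8],
    [[0,0,0],[0,0,0],0.8],
    [[0,0,0],[0,0,0],0.8],
    [[0,0,0],[0,0,0],0.8],
    [[0,0,0],[0,0,0],0.8],
    [[0,0,0],[0,0,0],0.8],
  ],
)

```text
clock: 4.42
tool_pos: [0.478, -0.3936, 0.0441]
eef_rot: [1.527, 2.745, -0.001]
ft_force: [-2.8, 0.0, 5.3]
opening: 0.0628
```

jog_arm(
  targets=[
    [[0,0,1],[0,0,0],0.8],
    [[0,0,3],[0,0,0],0.8],
    [[0,0,6],[0,0,0],0.8],
    [[0,0,9],[0,0,0],0.8],
    [[0,1,12],[0,0,-3],0.8],
    [[0.5,3,12],[0,0,-8],0.8],
    [[1,6,12],[0,0,-14],0.8],
    [[1.5,9.5,12],[0,0,-20],0.8],
    [[2,13,12],[0,0,-26],0.8],
    [[2.5,16.5,12],[0,0,-32],0.8],
  ],
  force=25,
)

```text
clock: 5.25
tool_pos: [0.5027, -0.2266, 0.1642]
eef_rot: [-2.23, -2.212, -0.0]
ft_force: [0.8, 0.1, -3.2]
opening: 0.0628
```

jog_arm(
  targets=[
    [[0.5,3.5,0],[0,0,-3],0.8],
    [[1,7,0],[0,0,-6],0.8],
    [[1.5,10,0],[0,0,-9.2],0.8],
    [[1.9,12.3,0],[0,0,-9.2],0.8],
    [[2.1,13.8,0],[0,0,-9.2],0.8],
    [[2.1,14.3,0],[0,0,-9.2],0.8],
    [[2.1,14.3,0],[0,0,-9.2],0.8],
    [[2.1,14.3,0],[0,0,-9.2],0.8],
    [[2.1,14.3,0],[0,0,-9.2],0.8],
    [[2.1,14.3,0],[0,0,-9.2],0.8],
  ],
)

```text
clock: 6.08
tool_pos: [0.5238, -0.0866, 0.1637]
eef_rot: [2.397, 2.031, -0.0]
ft_force: [0.4, 0.1, -2.7]
opening: 0.063
```

```bash
python3 snap.py 2 wrist top
```

```text
{'clock': 6.0833, 'joint_positions': [0.4139, 0.2672, -0.4329, 1.9491, 0.1365, 0.9536, -0.2496], 'effort': [-0.4535, -71.2832, -4.3305, -42.3192, -0.0561, 0.0096, 0.0246], 'tool_pos': [0.5238, -0.0866, 0.1637], 'eef_rot': [2.3968, 2.0309, -0.0005], 'ft_force': [0.4441, 0.1059, -2.7476], 'ft_torque': [-0.0004, -0.0685, -0.0313], 'opening': 0.063}
```

View pics/wrist2.png

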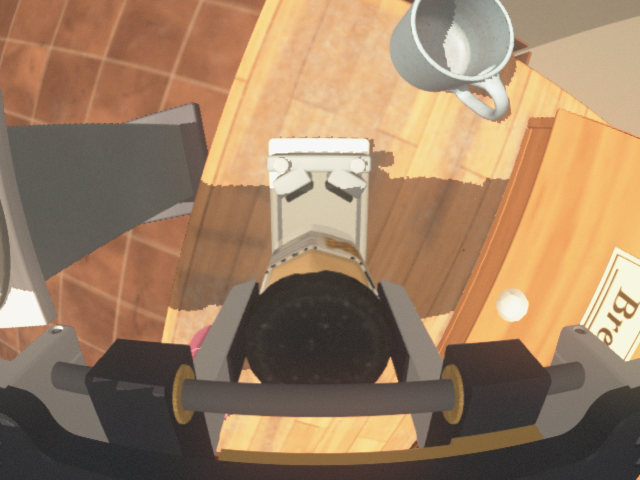

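The wrist view shows the jar in the fingers. The V stop is centred at about (320,180), and the plate's sides run vertically at u≈272 and 367, so the tool is square to the vice. Next I'll check the plate's centreline with rays.

```bash
python3 - <<'E'
from h import *
s=dict(np.load("wrist2.npz")); im=s["pixels"]
o=im[120:260,240:400,::-1]; cv2.imwrite("pics/wc2.png",cv2.resize(o,None,fx=4,fy=4,interpolation=cv2.INTER_CUBIC))
for v in (205,225): print(v,[ray(s,u,v,.012,True)[:2].round(4).tolist() for u in (271.5,368)])
print("plate far end",[ray(s,u,v,.012,True)[:2].round(4).tolist() for u,v in ((270,152),(369,152),(270,139),(369,139))])
k=np.array([.5055,-.1989]);d=np.array([.164,.9865]);n=np.array([d[1],-d[0]])
for u,v in ((271.5,205),(368,205),(271.5,225),(368,225)):
    p=ray(s,u,v,.012,True)[:2]-k; print(p@n,p@d-.115)
E
```

```text
205 [[0.4862, -0.0597], [0.5728, -0.0739]]
225 [[0.4826, -0.0781], [0.5704, -0.0926]]
plate far end [[0.4937, -0.0121], [0.5804, -0.0263], [0.4958, -0.0007], [0.5821, -0.0148]]
-0.04185332940455388 0.01914108952924594
0.04593730146656925 0.01932523040558924
-0.0423829791835191 0.0003778475173346896
0.04657559724381448 0.0005511915092993314
```

View pics/wc2.png

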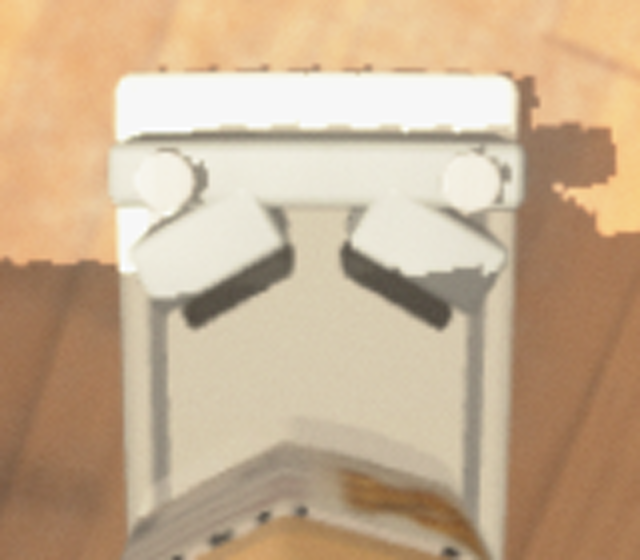

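jog_arm(
  targets=[
    [[0.1,0.1,-1.5],[0,0,0],0.8],
    [[0.1,0.1,-3],[0,0,0],0.8],
    [[0.1,0.1,-4.5],[0,0,0],0.8],
    [[0.1,0.1,-6],[0,0,0],0.8],
    [[0.1,0.1,-7.5],[0,0,0],0.8],
    [[0.1,0.1,-8.7],[0,0,0],0.8],
    [[0.1,0.1,-9.6],[0,0,0],0.8],
    [[0.1,0.1,-10],[0,0,0],0.8],
    [[0.1,0.1,-10],[0,0,0],0.8],
    [[0.1,0.1,-10],[0,0,0],0.8],
  ],
)

```text
clock: 7.02
tool_pos: [0.5253, -0.0844, 0.0641]
eef_rot: [2.395, 2.033, 0.0]
ft_force: [-0.8, -0.0, -2.9]
opening: 0.0627
```

```bash
python3 snap.py 3 wrist top
```

```text
{'clock': 7.0167, 'joint_positions': [0.3713, 0.4013, -0.4019, 2.0272, 0.2249, 0.7546, -0.33], 'effort': [-0.0307, -77.7375, -5.0734, -34.2758, 0.0348, -0.0975, -0.0551], 'tool_pos': [0.5253, -0.0844, 0.0641], 'eef_rot': [2.3951, 2.0329, 0.0003], 'ft_force': [-0.7502, -0.0387, -2.912], 'ft_torque': [-0.041, -0.0668, -0.0034], 'opening': 0.0627}
```

View pics/wrist3.png

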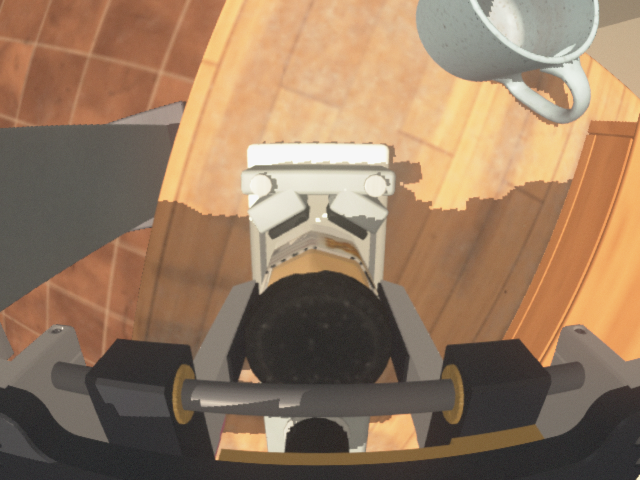

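jog_arm(
  targets=[
    [[0,0,-0.2],[0,0,0],0.8],
    [[0,0,-0.4],[0,0,0],0.8],
    [[0,0,-0.5],[0,0,0],0.8],
    [[0,0,-0.55],[0,0,0],0.8],
    [[0,0,-0.6],[0,0,0],0.8],
    [[0,0,-0.65],[0,0,0],0.8],
    [[0,0,-0.7],[0,0,0],0.8],
    [[0,0,-0.73],[0,0,0],0.8],
    [[0,0,-0.75],[0,0,0],0.8],
    [[0,0,-0.75],[0,0,0],0.8],
  ],
)

```text
clock: 7.95
tool_pos: [0.525, -0.0843, 0.0562]
eef_rot: [-2.395, -2.033, 0.0]
ft_force: [0.3, 1.3, -3.0]
opening: 0.0629
```

jog_arm(
  targets=[
    [[0,0,-0.02],[0,0,0],0.8],
    [[0,0,-0.04],[0,0,0],0.8],
    [[0,0,-0.06],[0,0,0],0.8],
    [[0,0,-0.08],[0,0,0],0.8],
    [[0,0,-0.1],[0,0,0],0.8],
    [[0,0,-0.1],[0,0,0],0.8],
    [[0,0,-0.1],[0,0,0],0.8],
    [[0,0,-0.1],[0,0,0],0.8],
    [[0,0,-0.1],[0,0,0],0.8],
    [[0,0,-0.1],[0,0,0],0.8],
  ],
)

```text
clock: 8.78
tool_pos: [0.5251, -0.0843, 0.056]
eef_rot: [2.395, 2.033, -0.0]
ft_force: [-7.1, 0.5, 14.7]
opening: 0.0627
```

The jar is on the plate. I'll ease the pressure and then release.

jog_arm(
  targets=[
    [[0,0,0.03],[0,0,0],0.8],
    [[0,0,0.05],[0,0,0],0.8],
    [[0,0,0.06],[0,0,0],0.8],
    [[0,0,0.06],[0,0,0],0.8],
    [[0,0,0.06],[0,0,0],-0.2],
    [[0,0,0.06],[0,0,0],-0.6],
    [[0,0,0.06],[0,0,0],-1],
    [[0,0,0.06],[0,0,0],-1],
    [[0,0,0.06],[0,0,0],-1],
    [[0,0,0.06],[0,0,0],-1],
  ],
)

```text
clock: 9.62
tool_pos: [0.525, -0.0844, 0.0558]
eef_rot: [-2.395, -2.033, 0.0]
ft_force: [0.4, -0.3, 0.4]
opening: 0.0922
```

jog_arm(
  targets=[
    [[0,0,0.06],[0,0,0],-1],
    [[0,0,0.06],[0,0,0],-1],
    [[0,0,1],[0,0,0],-1],
    [[0,0,2.5],[0,0,0],-1],
    [[0,0,4],[0,0,0],-1],
    [[0,0,6],[0,0,0],-1],
    [[0,0,8],[0,0,0],-1],
    [[0,0,10],[0,0,0],-1],
    [[0,0,12],[0,0,0],-1],
    [[0,0,12],[0,0,0],-1],
  ],
)

```text
clock: 10.45
tool_pos: [0.5268, -0.0843, 0.1802]
eef_rot: [2.392, 2.03, 0.005]
ft_force: [1.0, 0.5, 0.2]
opening: 0.0942
```

```bash
python3 snap.py 4 wrist top
```

```text
{'clock': 10.45, 'joint_positions': [0.4166, 0.2499, -0.4393, 1.931, 0.1279, 0.9822, -0.2445], 'effort': [0.676, -68.4113, -3.4989, -40.6977, -0.4665, 1.4449, 0.4213], 'tool_pos': [0.5268, -0.0843, 0.1802], 'eef_rot': [2.392, 2.0304, 0.0052], 'ft_force': [1.0387, 0.492, 0.1674], 'ft_torque': [-0.0405, -0.1092, -0.0055], 'opening': 0.0942}
```

View pics/wrist4.png

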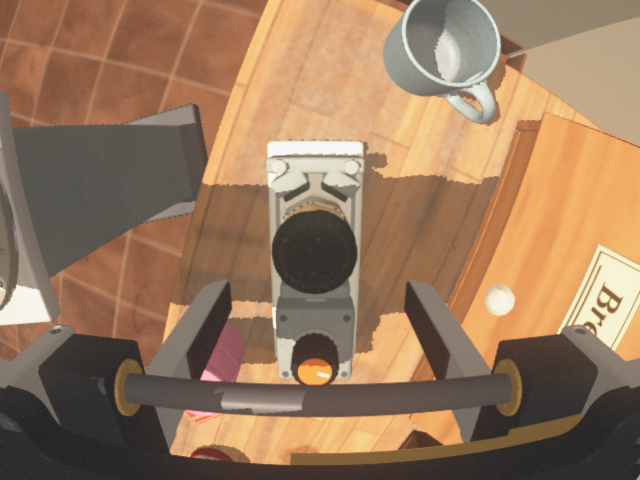

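The picture shows the jar standing between the V at (313,182) and the grey jaw at (313,288), with its lid centred at (315,250). The knob's disc is at (314,373).

```bash
python3 - <<'E'
from h import *
s=dict(np.load("wrist4.npz")); 
p=ray(s,315,250,.106,True)[:2]; print("lid",p); k=ray(s,314.5,372.5,.089,True)[:2]; print("disc",k)
d=np.array([.164,.9865]); print("along from seat", (p-np.array([.5055,-.1989]))@d-.115)
E
```

```text
lid [ 0.52634173 -0.08175317]
disc [ 0.50623954 -0.20005452]
along from seat 0.003983390390087008
```

jog_arm(
  targets=[
    [[-0.2,-1,0],[0,0,7],-1],
    [[-0.4,-2.5,0],[0,0,14],-1],
    [[-0.7,-4,0],[0,0,21],-1],
    [[-0.9,-5.5,0],[0,0,28],-1],
    [[-1.2,-7,0],[0,0,35],-1],
    [[-1.5,-8.5,0],[0,0,42],-1],
    [[-1.8,-10,0],[0,0,49],-1],
    [[-2,-11,0],[0,0,56],-1],
    [[-2,-11.5,0],[0,0,63],-1],
    [[-2,-11.5,0],[0,0,70],-1],
  ],
)

```text
clock: 11.38
tool_pos: [0.5042, -0.2006, 0.1749]
eef_rot: [-0.789, -3.039, -0.0]
ft_force: [-0.4, -0.6, -0.1]
opening: 0.0943
```

jog_arm(
  targets=[
    [[0,0,-1],[0,0,7],-1],
    [[0,0,-2],[0,0,10],-1],
    [[0,0,-3],[0,0,10],-1],
    [[0,0,-4],[0,0,10],-1],
    [[0,0,-4],[0,0,10],-1],
    [[0,0,-4],[0,0,10],-1],
    [[0,0,-4],[0,0,10],-1],
    [[0,0,-4],[0,0,10],-1],
    [[0,0,-4],[0,0,10],-1],
    [[0,0,-4],[0,0,10],-1],
  ],
)

```text
clock: 12.22
tool_pos: [0.5052, -0.1994, 0.1362]
eef_rot: [0.528, 3.096, -0.001]
ft_force: [-0.2, 0.1, -0.3]
opening: 0.0938
```

```bash
python3 snap.py 5 wrist top
```

```text
{'clock': 12.2167, 'joint_positions': [0.7485, 0.3447, -0.5899, 1.9416, 0.2383, 0.9233, 1.2738], 'effort': [-0.0637, -73.0822, -7.4185, -39.3172, 0.0068, 0.079, -0.0113], 'tool_pos': [0.5052, -0.1994, 0.1362], 'eef_rot': [0.5282, 3.0963, -0.0005], 'ft_force': [-0.2337, 0.1499, -0.3402], 'ft_torque': [0.0172, -0.1569, -0.0095], 'opening': 0.0938}
```

View pics/wrist5.png

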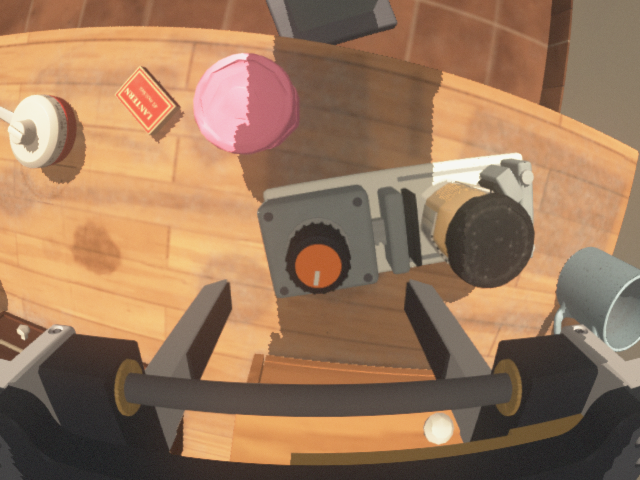

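The knob's disc is at (317,265) with its white mark pointing down the image at (317,278). The jar stands clear of the fingers at (488,240).

```bash
python3 - <<'E'
from h import *
s=dict(np.load("wrist5.npz")); im=s["pixels"]; hsv=cv2.cvtColor(im,cv2.COLOR_RGB2HSV); H,S,V=[hsv[...,i].astype(int) for i in range(3)]
m=np.zeros((480,640),bool); m[230:300,280:350]=((H<14)&(S>150)&(V>120))[230:300,280:350]
c2=big(m); P=np.array([ray(s,*p[0],.089,True)[:2] for p in c2]);print("disc",cv2.minEnclosingCircle(P.astype(np.float32)))
print("mark",ray(s,317,279,.089,True))
E
```

```text
disc ((0.5061038136482239, -0.19904009997844696), 0.015276323072612286)
mark [ 0.51447426 -0.20244458  0.089     ]
```

jog_arm(
  targets=[
    [[0,0,-1.2],[0,0,0],-1],
    [[0,0,-2.4],[0,0,0],-1],
    [[0,0,-3.6],[0,0,0],-1],
    [[0,0,-4.8],[0,0,0],-1],
    [[0,0,-6],[0,0,0],-1],
    [[0,0,-7],[0,0,0],-1],
    [[0,0,-7.6],[0,0,0],-1],
    [[0,0,-7.7],[0,0,0],-1],
    [[0,0,-7.7],[0,0,0],-1],
    [[0,0,-7.7],[0,0,0],-1],
  ],
)

```text
clock: 13.15
tool_pos: [0.5053, -0.1994, 0.0592]
eef_rot: [0.528, 3.096, -0.0]
ft_force: [-0.1, 0.1, -0.4]
opening: 0.094
```

jog_arm(
  targets=[
    [[0.07,0.03,-0.1],[0,0,0],-0.5],
    [[0.07,0.03,-0.1],[0,0,0],0],
    [[0.07,0.03,-0.1],[0,0,0],0.5],
    [[0.07,0.03,-0.1],[0,0,0],1],
    [[0.07,0.03,-0.1],[0,0,0],1],
    [[0.07,0.03,-0.1],[0,0,0],1],
    [[0.07,0.03,-0.1],[0,0,0],1],
    [[0.07,0.03,-0.1],[0,0,0],1],
    [[0.07,0.03,-0.1],[0,0,0],1],
    [[0.07,0.03,-0.1],[0,0,0],1],
  ],
  force=40,
)

```text
clock: 13.98
tool_pos: [0.5057, -0.1993, 0.0579]
eef_rot: [-0.528, -3.097, 0.001]
ft_force: [-1.3, -2.5, 1.6]
opening: 0.0416
```

```bash
cat > st.py <<'E'
from workcell import ctrl
import numpy as np
from scipy.spatial.transform import Rotation as Ro
s=ctrl.get_state(); T=Ro.from_rotvec(s["eef_rot"]).as_matrix()
print(round(s["clock"],2),"pos",s["tool_pos"].round(4),"yaw",round(np.degrees(np.arctan2(T[1,0],T[0,0])),2),"F",s["ft_force"].round(1),"M",s["ft_torque"].round(3),"op",round(s["opening"],4),"q7",round(s["joint_positions"][6],3),"e7",round(s["effort"][6],3))
E
python3 st.py
```

```text
13.98 pos [ 0.5057 -0.1993  0.0579] yaw 160.64 F [-1.3 -2.5  1.6] M [-0.478  0.147  0.016] op 0.0416 q7 1.196 e7 -0.034
```

jog_arm(
  targets=[
    [[0,0,0],[0,0,-3],1],
    [[0,0,0],[0,0,-6],1],
    [[0,0,0],[0,0,-9],1],
    [[0,0,0],[0,0,-12],1],
    [[0,0,0],[0,0,-15],1],
    [[0,0,0],[0,0,-18],1],
    [[0,0,0],[0,0,-21],1],
    [[0,0,0],[0,0,-24],1],
    [[0,0,0],[0,0,-27],1],
    [[0,0,0],[0,0,-30],1],
  ],
)

```text
clock: 14.82
tool_pos: [0.5056, -0.1994, 0.0579]
eef_rot: [1.315, 2.853, -0.001]
ft_force: [-0.8, -2.7, 1.6]
opening: 0.0415
```

```bash
python3 st.py; python3 snap.py 6 wrist top
```

```text
14.82 pos [ 0.5056 -0.1994  0.0579] yaw 130.51 F [-0.8 -2.7  1.6] M [-0.57   0.176  0.299] op 0.0415 q7 0.735 e7 1.55
{'clock': 14.8167, 'joint_positions': [0.6051, 0.4302, -0.4254, 2.0042, 0.2538, 0.7578, 0.7352], 'effort': [0.2119, -78.7266, -8.2249, -33.4921, -0.5556, -0.2856, 1.5497], 'tool_pos': [0.5056, -0.1994, 0.0579], 'eef_rot': [1.315, 2.8531, -0.0007], 'ft_force': [-0.7746, -2.749, 1.615], 'ft_torque': [-0.5697, 0.1758, 0.2985], 'opening': 0.0415}
```

View pics/wrist6.png

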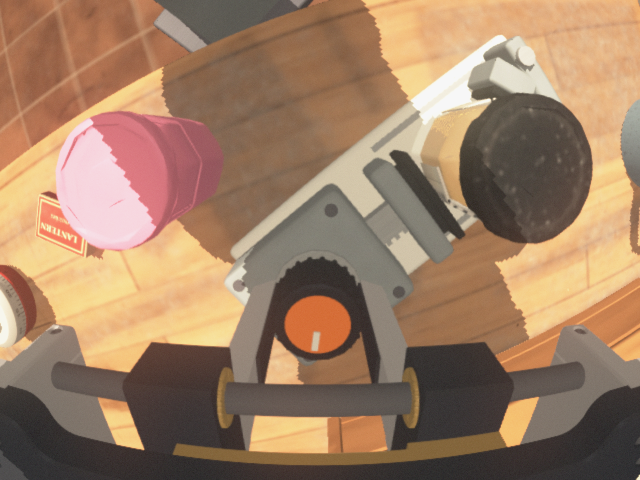

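The knob turned with the hand: the mark is still at (316,341) in the hand frame and Mz is about 0.28, which matches plain friction. The jaw has moved towards the jar.

jog_arm(
  targets=[
    [[0,0,0],[0,0,-1.5],1],
    [[0,0,0],[0,0,-3],1],
    [[0,0,0],[0,0,-4.5],1],
    [[0,0,0],[0,0,-6],1],
    [[0,0,0],[0,0,-7.5],1],
    [[0,0,0],[0,0,-9],1],
    [[0,0,0],[0,0,-10.5],1],
    [[0,0,0],[0,0,-12],1],
    [[0,0,0],[0,0,-13.5],1],
    [[0,0,0],[0,0,-15],1],
  ],
)

```text
clock: 15.75
tool_pos: [0.5057, -0.1993, 0.0579]
eef_rot: [1.676, 2.657, -0.0]
ft_force: [-2.2, -4.3, 3.4]
opening: 0.0418
```

```bash
python3 st.py; python3 snap.py 7 wrist
```

```text
15.75 pos [ 0.5057 -0.1993  0.0579] yaw 115.51 F [-2.2 -4.3  3.4] M [-1.21   0.44   0.278] op 0.0418 q7 0.506 e7 0.629
{'clock': 15.75, 'joint_positions': [0.5568, 0.4219, -0.3658, 2.0071, 0.2172, 0.7495, 0.5057], 'effort': [-1.8811, -78.0475, -7.9609, -33.2203, -1.3107, -0.6162, 0.6289], 'tool_pos': [0.5057, -0.1993, 0.0579], 'eef_rot': [1.6761, 2.657, -0.0005], 'ft_force': [-2.1824, -4.342, 3.4005], 'ft_torque': [-1.2098, 0.4403, 0.2777], 'opening': 0.0418}
```

View pics/wrist7.png

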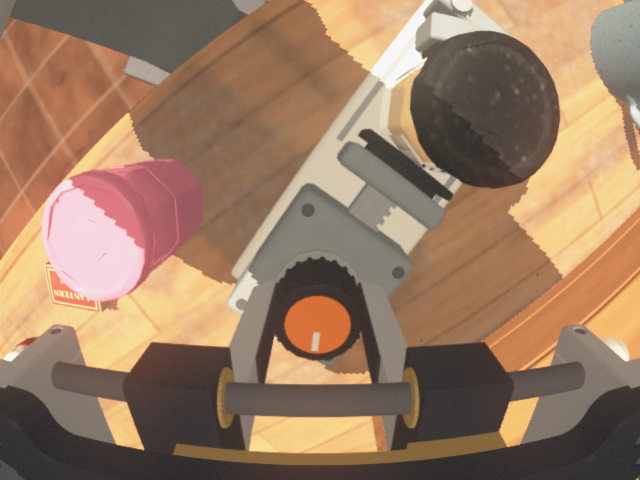

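jog_arm(
  targets=[
    [[0,0,0],[0,0,-1],1],
    [[0,0,0],[0,0,-2],1],
    [[0,0,0],[0,0,-3],1],
    [[0,0,0],[0,0,-4],1],
    [[0,0,0],[0,0,-5],1],
    [[0,0,0],[0,0,-6],1],
    [[0,0,0],[0,0,-7],1],
    [[0,0,0],[0,0,-8],1],
    [[0,0,0],[0,0,-9],1],
    [[0,0,0],[0,0,-10],1],
  ],
)

```text
clock: 16.63
tool_pos: [0.5057, -0.1993, 0.0579]
eef_rot: [1.901, 2.501, -0.0]
ft_force: [-2.1, -5.0, 3.7]
opening: 0.0416
```

```bash
python3 st.py; python3 snap.py 8 wrist
```

```text
16.63 pos [ 0.5057 -0.1993  0.0579] yaw 105.53 F [-2.1 -5.   3.7] M [-1.233  0.481  0.267] op 0.0416 q7 0.353 e7 0.325
{'clock': 16.6333, 'joint_positions': [0.5245, 0.4172, -0.326, 2.009, 0.1931, 0.7444, 0.3529], 'effort': [-2.1598, -78.0629, -7.0737, -33.2185, -1.378, -0.6137, 0.325], 'tool_pos': [0.5057, -0.1993, 0.0579], 'eef_rot': [1.9008, 2.5011, -0.0004], 'ft_force': [-2.1418, -5.0084, 3.6694], 'ft_torque': [-1.2334, 0.4812, 0.2674], 'opening': 0.0416}
```

View pics/wrist8.png

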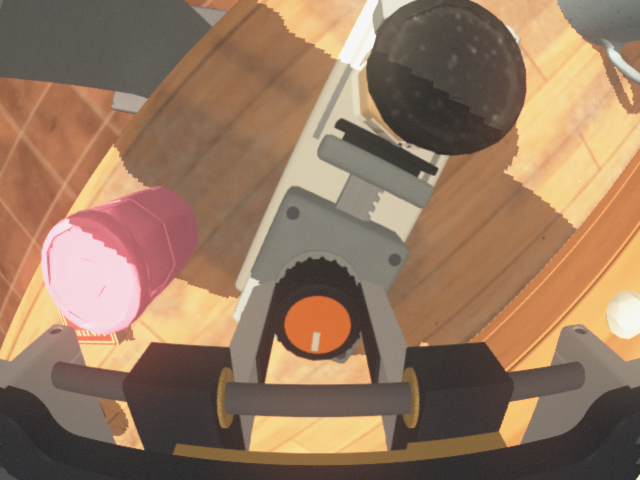

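jog_arm(
  targets=[
    [[0,0,0],[0,0,-1],1],
    [[0,0,0],[0,0,-2],1],
    [[0,0,0],[0,0,-3],1],
    [[0,0,0],[0,0,-4],1],
    [[0,0,0],[0,0,-5],1],
    [[0,0,0],[0,0,-6],1],
    [[0,0,0],[0,0,-7],1],
    [[0,0,0],[0,0,-8],1],
    [[0,0,0],[0,0,-9],1],
    [[0,0,0],[0,0,-10],1],
  ],
)

```text
clock: 17.52
tool_pos: [0.5057, -0.1994, 0.0579]
eef_rot: [2.112, 2.326, -0.0]
ft_force: [-2.1, -4.8, 3.5]
opening: 0.0412
```

```bash
python3 st.py
```

```text
17.52 pos [ 0.5057 -0.1994  0.0579] yaw 95.53 F [-2.1 -4.8  3.5] M [-1.261  0.437  0.258] op 0.0412 q7 0.2 e7 0.323
```

jog_arm(
  targets=[
    [[0,0,0],[0,0,-1],1],
    [[0,0,0],[0,0,-2],1],
    [[0,0,0],[0,0,-3],1],
    [[0,0,0],[0,0,-4],1],
    [[0,0,0],[0,0,-5],1],
    [[0,0,0],[0,0,-6],1],
    [[0,0,0],[0,0,-7],1],
    [[0,0,0],[0,0,-8],1],
    [[0,0,0],[0,0,-9],1],
    [[0,0,0],[0,0,-10],1],
  ],
)

```text
clock: 18.35
tool_pos: [0.5056, -0.1994, 0.0579]
eef_rot: [2.306, 2.133, -0.0]
ft_force: [-2.4, -4.8, 4.1]
opening: 0.0411
```

```bash
python3 st.py; python3 snap.py 9 wrist
```

```text
18.35 pos [ 0.5056 -0.1994  0.0579] yaw 85.53 F [-2.4 -4.8  4.1] M [-1.258  0.449  0.288] op 0.0411 q7 0.046 e7 0.276
{'clock': 18.35, 'joint_positions': [0.4593, 0.4093, -0.2462, 2.013, 0.1455, 0.7356, 0.0465], 'effort': [-2.1859, -78.029, -5.6442, -33.2329, -1.4692, -0.5719, 0.2758], 'tool_pos': [0.5056, -0.1994, 0.0579], 'eef_rot': [2.3062, 2.133, -0.0004], 'ft_force': [-2.3808, -4.7916, 4.1488], 'ft_torque': [-1.2583, 0.4485, 0.2883], 'opening': 0.0411}
```

View pics/wrist9.png

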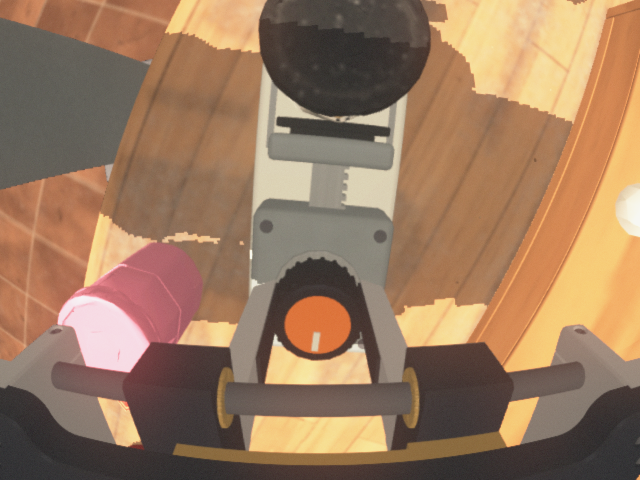

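The grey jaw's pad at (333,127) is at or near the jar's foot at (345,115). Torque is rising slightly to 0.288, so I'll take smaller steps.

jog_arm(
  targets=[
    [[0,0,0],[0,0,-0.7],1],
    [[0,0,0],[0,0,-1.4],1],
    [[0,0,0],[0,0,-2.1],1],
    [[0,0,0],[0,0,-2.8],1],
    [[0,0,0],[0,0,-3.5],1],
    [[0,0,0],[0,0,-4.2],1],
    [[0,0,0],[0,0,-4.9],1],
    [[0,0,0],[0,0,-5.6],1],
    [[0,0,0],[0,0,-6.3],1],
    [[0,0,0],[0,0,-7],1],
  ],
)

```text
clock: 19.23
tool_pos: [0.5057, -0.1994, 0.0579]
eef_rot: [2.432, 1.988, -0.0]
ft_force: [-2.5, -4.9, 4.1]
opening: 0.0414
```

```bash
python3 st.py
```

```text
19.23 pos [ 0.5057 -0.1994  0.0579] yaw 78.53 F [-2.5 -4.9  4.1] M [-1.237  0.44  -0.005] op 0.0414 q7 -0.061 e7 0.396
```

Mz dropped to about 0, which suggests the clutch is in its slip. Before turning on I'll look again and take a second reading.

jog_arm(
  targets=[
    [[0,0,0],[0,0,0],1],
    [[0,0,0],[0,0,0],1],
    [[0,0,0],[0,0,0],1],
    [[0,0,0],[0,0,0],1],
    [[0,0,0],[0,0,0],1],
    [[0,0,0],[0,0,0],1],
    [[0,0,0],[0,0,0],1],
    [[0,0,0],[0,0,0],1],
    [[0,0,0],[0,0,0],1],
    [[0,0,0],[0,0,0],1],
  ],
)

```text
clock: 20.07
tool_pos: [0.5056, -0.1994, 0.0579]
eef_rot: [2.432, 1.989, -0.0]
ft_force: [-2.6, -4.6, 3.7]
opening: 0.0413
```

```bash
python3 st.py; python3 snap.py 10 wrist top; python3 - <<'E'
import cv2
i=cv2.imread("pics/top10.png")[150:330,180:450]
cv2.imwrite("pics/crop10.png",cv2.resize(i,None,fx=2.9,fy=2.9,interpolation=cv2.INTER_CUBIC))
E
```

```text
20.07 pos [ 0.5056 -0.1994  0.0579] yaw 78.55 F [-2.6 -4.6  3.7] M [-1.238  0.499 -0.066] op 0.0413 q7 -0.06 e7 0.095
{'clock': 20.0667, 'joint_positions': [0.4365, 0.4071, -0.2184, 2.0144, 0.1288, 0.7329, -0.0603], 'effort': [-2.9937, -78.0304, -5.0688, -33.1724, -1.1919, -0.554, 0.0946], 'tool_pos': [0.5056, -0.1994, 0.0579], 'eef_rot': [2.4319, 1.9887, -0.0002], 'ft_force': [-2.5625, -4.6483, 3.6511], 'ft_torque': [-1.2385, 0.4992, -0.066], 'opening': 0.0413}
```

View pics/wrist10.png

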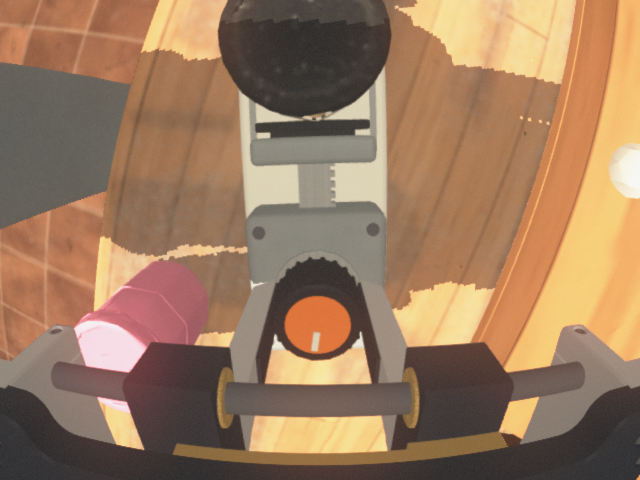

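View pics/crop10.png

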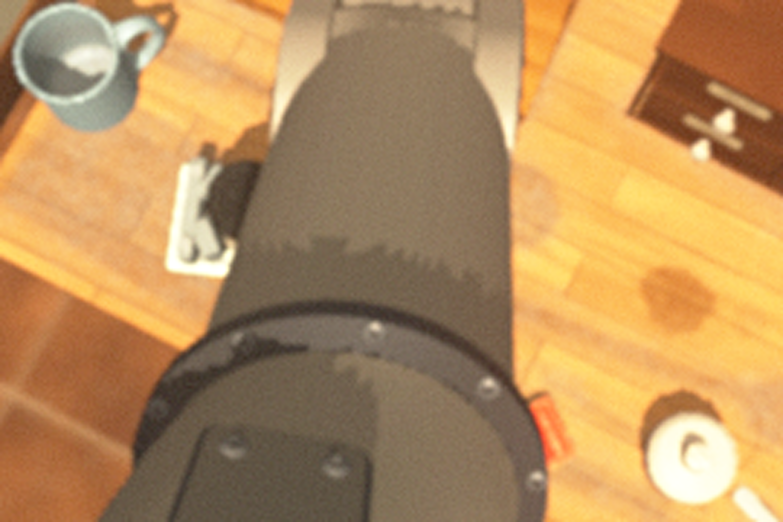

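Mz is now -0.066. The knob is pushing the hand clockwise (the kick), so the first click is in progress with the jar pinched. I'll follow it 6° to complete the tooth, reading the torque.

jog_arm(
  targets=[
    [[0,0,0],[0,0,-1],1],
    [[0,0,0],[0,0,-2],1],
    [[0,0,0],[0,0,-3],1],
    [[0,0,0],[0,0,-4],1],
    [[0,0,0],[0,0,-5],1],
    [[0,0,0],[0,0,-6],1],
    [[0,0,0],[0,0,-6],1],
    [[0,0,0],[0,0,-6],1],
    [[0,0,0],[0,0,-6],1],
    [[0,0,0],[0,0,-6],1],
  ],
)

```text
clock: 21.0
tool_pos: [0.5057, -0.1994, 0.0579]
eef_rot: [2.533, 1.859, -0.0]
ft_force: [-1.5, -3.6, 4.0]
opening: 0.0413
```

```bash
python3 st.py
```

```text
21.0 pos [ 0.5057 -0.1994  0.0579] yaw 72.55 F [-1.5 -3.6  4. ] M [-1.235  0.444 -0.163] op 0.0413 q7 -0.152 e7 0.168
```

jog_arm(
  targets=[
    [[0,0,0],[0,0,-1],1],
    [[0,0,0],[0,0,-2],1],
    [[0,0,0],[0,0,-3],1],
    [[0,0,0],[0,0,-4],1],
    [[0,0,0],[0,0,-5],1],
    [[0,0,0],[0,0,-5],1],
    [[0,0,0],[0,0,-5],1],
    [[0,0,0],[0,0,-5],1],
    [[0,0,0],[0,0,-5],1],
    [[0,0,0],[0,0,-5],1],
  ],
)

```text
clock: 21.83
tool_pos: [0.5057, -0.1994, 0.0579]
eef_rot: [2.611, 1.747, -0.0]
ft_force: [-3.4, -4.7, 3.8]
opening: 0.0414
```

```bash
python3 st.py
```

```text
21.83 pos [ 0.5057 -0.1994  0.0579] yaw 67.56 F [-3.4 -4.7  3.8] M [-1.215  0.499  0.062] op 0.0414 q7 -0.229 e7 -0.056
```

Torque has turned back to +0.06. The tooth is complete and the next one is just starting to resist, so that is exactly one click. Releasing.

jog_arm(
  targets=[
    [[0,0,0],[0,0,0],0.5],
    [[0,0,0],[0,0,0],0],
    [[0,0,0],[0,0,0],-0.5],
    [[0,0,0],[0,0,0],-1],
    [[0,0,0],[0,0,0],-1],
    [[0,0,0],[0,0,0],-1],
    [[0,0,0],[0,0,0],-1],
    [[0,0,0],[0,0,0],-1],
    [[0,0,0],[0,0,0],-1],
    [[0,0,0],[0,0,0],-1],
  ],
)

```text
clock: 22.67
tool_pos: [0.5057, -0.199, 0.0578]
eef_rot: [-2.61, -1.749, 0.0]
ft_force: [0.0, 0.1, -0.5]
opening: 0.0936
```

jog_arm(
  targets=[
    [[0,0,0.5],[0,0,0],-1],
    [[0,0,1.5],[0,0,0],-1],
    [[0,0,3],[0,0,0],-1],
    [[0,0,5],[0,0,0],-1],
    [[0,0,7],[0,0,0],-1],
    [[0,0,9],[0,0,0],-1],
    [[0,0,11],[0,0,0],-1],
    [[0,0,13],[0,0,0],-1],
    [[0,0,14],[0,0,0],-1],
    [[0,0,14],[0,0,0],-1],
  ],
)

```text
clock: 23.5
tool_pos: [0.5069, -0.1994, 0.2007]
eef_rot: [2.607, 1.747, 0.004]
ft_force: [-0.3, -0.4, 0.4]
opening: 0.094
```

jog_arm(
  targets=[
    [[0,-1,0],[0,0,0],-1],
    [[0,-2,0],[0,0,0],-1],
    [[0,-4,0],[0,0,0],-1],
    [[0,-6,0],[0,0,0],-1],
    [[0,-8,0],[0,0,0],-1],
    [[0,-9,0],[0,0,0],-1],
    [[0,-10,0],[0,0,0],-1],
    [[0,-10,0],[0,0,0],-1],
    [[0,-10,0],[0,0,0],-1],
    [[0,-10,0],[0,0,0],-1],
  ],
)

```text
clock: 24.33
tool_pos: [0.5058, -0.2981, 0.1976]
eef_rot: [-2.608, -1.75, -0.0]
ft_force: [-1.0, 0.4, -0.2]
opening: 0.094
```

```bash
python3 st.py; python3 snap.py 11 wrist top
```

```text
24.33 pos [ 0.5058 -0.2981  0.1976] yaw 67.7 F [-1.   0.4 -0.2] M [-0.083 -0.09  -0.014] op 0.094 q7 -0.007 e7 0.032
{'clock': 24.3333, 'joint_positions': [0.5328, 0.2964, -0.1338, 1.8082, 0.0447, 1.0404, -0.007], 'effort': [1.1293, -77.519, 0.299, -43.8574, 0.0179, 0.0088, 0.0324], 'tool_pos': [0.5058, -0.2981, 0.1976], 'eef_rot': [-2.6085, -1.7497, -0.0001], 'ft_force': [-0.9626, 0.3606, -0.1637], 'ft_torque': [-0.0832, -0.0903, -0.0143], 'opening': 0.094}
```

View pics/wrist11.png

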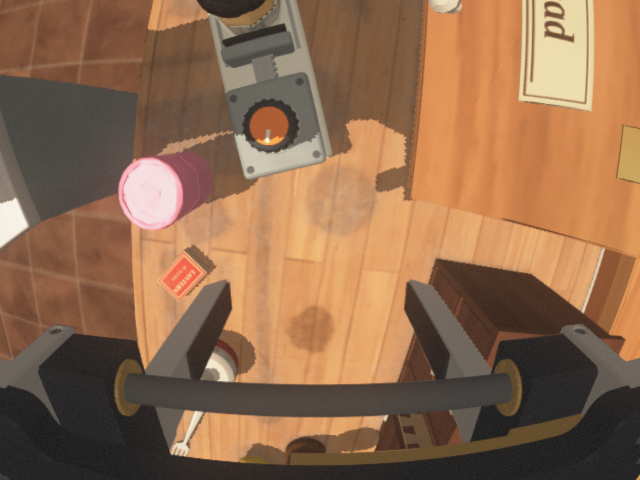

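View pics/top11.png

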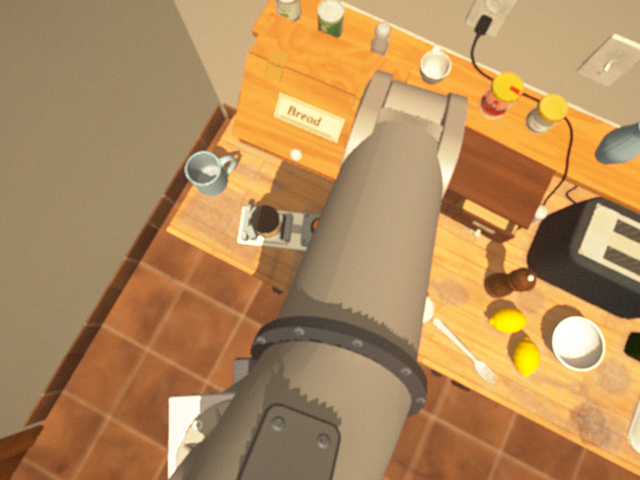

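The top view shows the jar upright in the vice, lid at (266,221) against the V. The mug is at (208,172), unchanged. The wrist view shows the knob free at (270,124) with its mark at about (268,140). As a last check I'll get the jar position, the knob angle and the bystanders.

```bash
python3 - <<'E'
from h import *
w=dict(np.load("wrist11.npz")); t=dict(np.load("top11.npz")); w5=dict(np.load("wrist5.npz"))
def knob(s,win):
    im=s["pixels"].astype(int);a,b,c,d=win
    hsv=cv2.cvtColor(s["pixels"],cv2.COLOR_RGB2HSV).astype(int)
    m=np.zeros((480,640),np.uint8); m[c:d,a:b]=((hsv[...,0]<14)&(hsv[...,1]>150)&(hsv[...,2]>110))[c:d,a:b]
    k=big(m); h=cv2.convexHull(k); P=np.array([ray(s,*p[0],.089,True)[:2] for p in h]); ce=np.array(cv2.minEnclosingCircle(P.astype(np.float32))[0])
    f=np.zeros((480,640),np.uint8); cv2.fillPoly(f,[h],1); f=cv2.erode(f,np.ones((3,3)))
    ys,xs=np.where((f>0)&(hsv[...,1]<110)); q=np.mean([ray(s,x,y,.089,True)[:2] for x,y in zip(xs,ys)],0)
    return ce,len(xs),np.degrees(np.arctan2(*(q-ce)[::-1]))
print(knob(w5,(280,350,230,300)),knob(w,(235,305,90,160)))
im=t["pixels"]; m=np.zeros((480,640),np.uint8); m[200:240,248:286]=(im.max(2)<75)[200:240,248:286]
k=big(m); (u,v),r=cv2.minEnclosingCircle(k); p=ray(t,u,v,.106)[:2]; d=np.array([.164,.9865]); q=p-np.array([.5057,-.1990])
print("lid",u,v,r,p,"rel seat along",q@d-.115,"across",q@np.array([d[1],-d[0]]))
w0=dict(np.load("top0.npz"))["pixels"].astype(int); print("mug diff",np.abs(w0[145:195,184:238]-im[145:195,184:238]).mean())
for s,pt in ((w,(181,276)),(w5,(147,100))): print("match",ray(s,*pt,.014,True)[:2].round(3))
o=im[140:260,190:350,::-1]; cv2.imwrite("pics/crop11.png",cv2.resize(o,None,fx=4,fy=4,interpolation=cv2.INTER_CUBIC))
E
```

```text
(array([ 0.50607526, -0.19908129]), 63, np.float64(-25.612836304118233)) (array([ 0.5057776 , -0.19924499]), 41, np.float64(-118.12652690991146))
lid 265.3269348144531 219.26922607421875 12.807336807250977 [ 0.52216087 -0.08038347] rel seat along 0.004714792348806743 across -0.00321446753860066
mug diff 3.093827160493827
match [ 0.343 -0.3  ]
match [ 0.344 -0.297]
```

View pics/crop11.png

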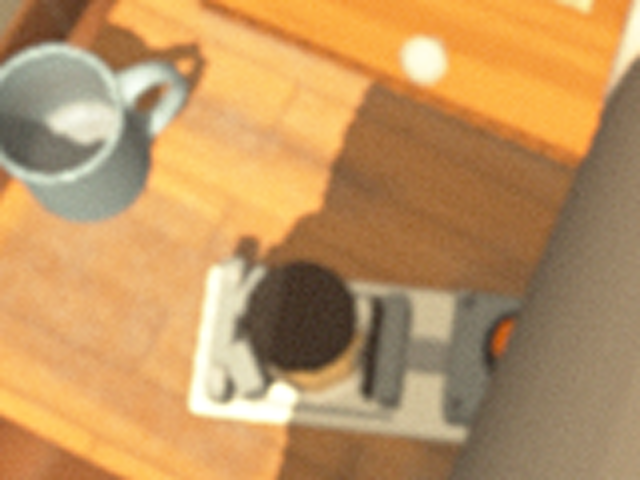

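```bash
python3 -c "
from workcell import ctrl
print(ctrl.close_job())"
```

```text
the job is handed in; nothing more can be done
None
```

I stood the black-lidded jar on the vice seat, let go of it, and turned the knob clockwise about 93° in one grip until the clutch clicked. Then I took the hand off and handed the job in at about 24 s; no verdict comes back.

**Click:** The torque on the hand rose to about 0.29 N m. It then dropped and reversed to −0.16 N m (the kick), and came back to +0.06 N m once the tooth was complete. I read that as exactly one click. The slip angle itself cannot be read, but this fits a slip of about 0.35 rad. The knob's mark moved 92.5°, the same as the hand within 1°, so it stayed put on release.

**Jar:** In the last pictures it stands upright in the V stop, about 5 to 6 mm from the seat centre. Set-down peaked at about 15 N at the wrist, or roughly 17 to 18 N on the plate allowing for the jar's weight, under the 30 N limit. The clamping force on the jar could not be measured directly.

**Surroundings:** The hand is clear, with wrist force about 1 N. The matchbox is within 3 mm of its start and the mug looks unchanged. I did not measure the timer at the end, but the hand never came near it.

No check failed. One small disagreement remains: the plate's centreline differed by 2 mm between the top and wrist views, which is within the calibration accuracy.

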